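Push the splicing hood's sash up to its marker

ROBOT

A 6-joint arm with a two-finger parallel gripper is mounted at the origin on the work surface. World frame = base frame: x ahead of the robot, y to its left, z up, the work surface at z = 0. Lengths are in m, angles in rad, forces in N, time in s.
With the tool pointing down it reaches from about 0.3 to 0.875 m from the base axis. Payload 6.4 kg.
Tool frame: the origin (TCP) lies at the very end of the fingers, on their centre line; the grasp point (between the pads) lies 19 mm behind it (ctrl.hold_point_z is the distance from the TCP to the grasp point, in m); y points along the fingers, x is the direction in which the jaws open and shut, and the axes are right-handed (so a half turn about y gives the same grasp; the last joint's range is limited). The gripper opens to 85 mm and grips with 20 to 120 N. Pads are 22 mm wide; open, the fingers measure 114 mm over their backs; the gripper's body (76 mm by 85 mm) begins 54 mm behind the grasp point. The pads swing forward as they close: fully open they stand 13 mm farther back than shut.
Start: joints at [-1.34, 0.181, 1.607, -0, 1.354, -0.206], TCP at [0.243, -0.521, 0.21] pointing down, gripper open.
Joint ranges: [-2.99, 2.99], [-0.89, 2.07], [0.3, 2.58], [-1.14, 4.28], [0, 2.63], [-3.12, 3.12]. Speed limits (rad/s): [2.57, 2.57, 3.01, 3.14, 3.14, 3.14].

INTERFACE

Orientations are given as a unit quaternion [w, x, y, z].
In Python, from bench import ctrl, imaging gives the robot as it stands.
- The arm moves only by the shell command python3 -m jog 'ROWS'. ROWS is JSON, a list of rows, each a list of 3 entries, a list of its own where there are three numbers: the shift along the tool's x, y, z in cm, then the turn, a rotation vector about the tool's x, y, z in rad, then the finger opening in cm, from 0 to 8.54. A call has 1 to 12 rows; each row shifts and turns the pose as measured when the row begins, along the tool's axes as they then stand; what a row does not reach is not made up. A row lasts 1/12 s, in which the tool goes at most 41.7 mm and 7.16 degrees, less where a joint would pass 70% of its speed; a pose out of reach is approached as far as the arm can. A call is refused whole if a number of a shift passes 4.17 or a number of a turn 0.125, either way. A call with a gripper value outside its range is refused whole. The fingers move at their own pace and stop on an object; the grip force is fixed at half the most. Time passes only in rows, so rows that do not move let the fingers close. It gives the time, the measured TCP pose, the force and the opening at its end, in the units of the state.
- ctrl.get_obs(): the state, without advancing time (a new reading comes with each control period).
- imaging.camera(name): name is "side" or "top"; returns a dict with "frame" (400x640x3 uint8, red, green, blue), "depth" (400x640 float32, m along the optical axis (not along the pixel's ray), 0 where there is no reading), "K" (3x3 intrinsics, pixels), "k1" (the pictures are not rectified: a ray, as slopes to the right and down, at radius r is drawn at 1 + k1 r^2 times it, then the intrinsics apply), "R" (3x3) and "t" (3): a world point X has camera coordinates R X + t. Camera axes: x right, y down, z forward; pixel columns grow to the right and rows downward; lengths in m; the calibration is good to about 2 mm. A picture is of the moment at which its call begins.
- ctrl.hand_in(): hands the job in, once; it reports no verdict.
The state is a dict: "time_s": time; "q": joint angles; "dq": joint speeds; "joint_efforts": joint torques, N m; "eef_pos": TCP position; "eef_rot": TCP orientation; "wrist_force": force on the tool from outside, world axes, zero at the start; "torque": the same for the moment, N m; "opening": opening from 0.0 (shut) to 1.0 (fully open).
Only numpy, scipy, OpenCV 4.12 (cv2) and the standard library are available. Lean on these libraries where they do the work, as an engineer would, in place of code of your own. Each camera call takes 0.05 s, during which the arm holds its last target. There are 200 camera calls.

TASK

Open the dust hood over the fibre splicer: with the fingertips beneath the lip along the bottom of its sliding window, gently push the window up its sloping guides until the lip is in line with the pointer clipped on the left guide rail, then take the hand away; the window stays where it is left. Do not pinch the lip, do not shift the pointer, and leave everything else on the bench where it stands.

Things in the scene. Friction and masses are not known exactly. Their poses are not given: they have to be found in the camera images.
- hood: Fixed bench-top dust hood: grey plinth 205 deep, 360 wide, 78 mm high; two aluminium guide rails 22 x 26 mm, centred 166 mm left and right of the middle, 375 mm long, rise from its front edge, leaning 30 degrees away from the robot; splicer inside. Origin on the table, mid-width, 15 mm before the plinth's front face; x into the hood, y left as the robot sees it, z up. Its place and yaw vary.
- sash (a joint): How far the window (clear panel in an aluminium frame, 300 wide, 214 mm high) is slid up its leaning guides, in m along the slope: 0 shut, 0.19 fully up; starts 0 to 0.03. It slides along the z axis of lip_edge. Counterweighted: it stays wherever it is left and takes about 1 to 6 N along the slope to slide either way.
- lip_edge (a point): Middle of the front edge, on the underside, of the lip: an aluminium ledge 220 mm wide, 8 mm thick, sticking out 42 mm square to the window at its lower edge, a sloping cover strip filling the corner above it. Shut, this point is 109 mm above the table; below it is open space. z: up the slope (the window's slide), 30 degrees from vertical; x: into the hood, 30 degrees below level; y: level, left.
- lip_end (a point): Left end of the lip's front edge, at half the lip's thickness; axes as lip_edge.
- mark (a joint): Where the steel pointer clip sits on the left guide rail, in m up the slope, on the same scale as sash: lip and pointer are in line when the two values are equal. It starts at 0.08 to 0.15 and is a tight fit on the rail.
- mark_tip (a point): Inner end of the pointer, a steel blade 26 mm deep, 40 mm long and 8 mm thick on a 34 mm square clip with a black screw head, just left of the lip's left end (7 mm gap); this point is on the blade's front edge at half its thickness. Axes as lip_edge.
- spray: White cleaning-fluid bottle, 44 mm across, 105 mm tall, standing loose in front of the hood towards its left end; origin at the centre of its foot.
- capjar: Clear jar with black cap, 52 mm across, 60 mm tall, loose in front of the hood towards its right end; origin at the centre of its foot.
- cleaver: Grey fibre cleaver, 62 x 70 mm and 48 mm tall, loose on the bench to the right; origin under its centre.
- meter: Black hand-held power meter, 130 x 70 x 30 mm, lying loose to the left; origin under its centre.
- driver: Screwdriver with red handle, lying loose to the right; origin under it.
- cup: Open steel cup, 72 mm across, 85 mm tall, loose to the left; origin at the centre of its foot.
- cassette: Flat open white splice cassette, 140 x 100 x 14 mm, loose to the right; origin under its centre.

How it is judged:
By the outcome, as a careful person would: the job done as asked, in the order asked, and still so for the second after the job is handed in, with the robot touching nothing.
It also fails if it takes over 40 s, if anything falls off the work surface, if the arm or the gripper's body presses on something with over 40 N, if the wrist force passes 120 N, or if a joint passes its speed limit or range.

## Working session

There is one attempt and no reset: what is moved stays moved. The work goes in short steps, Python scripts to look and compute and a shell command to move; the robot and the scene stay as the last step left them, time stands still between calls to the robot, and variables do not carry over. Pictures are saved under pics/ and viewed, about 8 in all and at most 12, crops included, and the job is handed in when it is done.

```bash
mkdir -p pics; cat > h.py <<'E'
import numpy as np, cv2
from bench import ctrl, imaging
def grab(name):
    c=imaging.camera(name); return c
def pts(c):
    h,w=c["depth"].shape
    u,v=np.meshgrid(np.arange(w),np.arange(h))
    p=np.stack([u,v],-1).reshape(-1,1,2).astype(float)
    n=cv2.undistortPoints(p,c["K"],np.array([c["k1"],0,0,0.])).reshape(h,w,2)
    d=c["depth"][...,None]
    X=np.concatenate([n*d,d],-1)
    W=(X-c["t"])@c["R"]
    W[c["depth"]==0]=np.nan
    return W
def save(c,f): cv2.imwrite(f,c["frame"][...,::-1])
E
python3 - <<'E'
from h import *
for n in("top","side"):
    c=grab(n); save(c,f"pics/{n}0.png"); np.savez(f"{n}0.npz",**c)
    print(n,c["K"].tolist(),c["k1"],(-c["R"].T@c["t"]).round(3),c["R"].round(3).tolist())
print(ctrl.get_obs())
E
```

```text
top [[441.1996533516183, 0.0, 318.0710231949892], [0.0, 441.1996533516183, 210.06376561950015], [0.0, 0.0, 1.0]] -0.09453555268952692 [ 0.204 -0.015  1.602] [[-0.059, -0.998, 0.001], [-0.976, 0.057, -0.209], [0.209, -0.013, -0.978]]
side [[519.9434991879345, 0.0, 320.65595940171966], [0.0, 519.9434991879345, 194.3640723223755], [0.0, 0.0, 1.0]] -0.07132843515941013 [ 0.344 -1.064  1.326] [[0.981, -0.192, -0.007], [-0.149, -0.74, -0.656], [0.121, 0.645, -0.755]]
{'time_s': 0.1, 'q': array([-1.34029441e+00,  1.81496322e-01,  1.60788619e+00,  2.43736516e-05,
        1.35380460e+00, -2.06297709e-01]), 'dq': array([-0.00120748, -0.00096515, -0.00224899,  0.00070941,  0.00022125,
       -0.00041502]), 'joint_efforts': array([-1.43294787e-04, -4.45879698e+01, -3.52236307e+01, -2.07762905e-04,
        4.21397213e-03, -6.25778554e-06]), 'eef_pos': array([ 0.24315219, -0.52048477,  0.20966819]), 'eef_rot': array([ 0.59685516, -0.5960556 ,  0.38018782, -0.37939276]), 'wrist_force': array([-0.39181098, -0.2351062 ,  0.83892195]), 'torque': array([ 0.00990171, -0.03365407,  0.00652487]), 'opening': 0.9969141173127148}
```

View pics/top0.png

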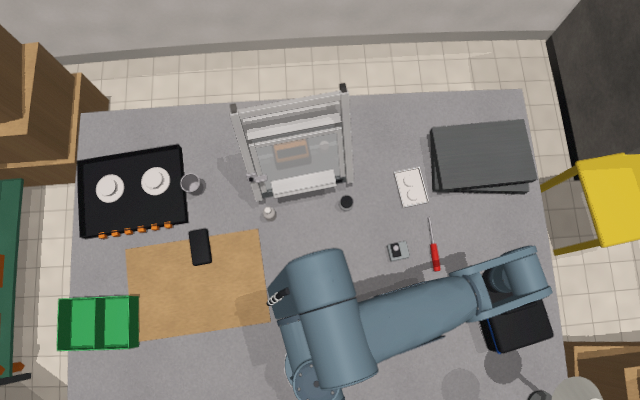

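View pics/side0.png

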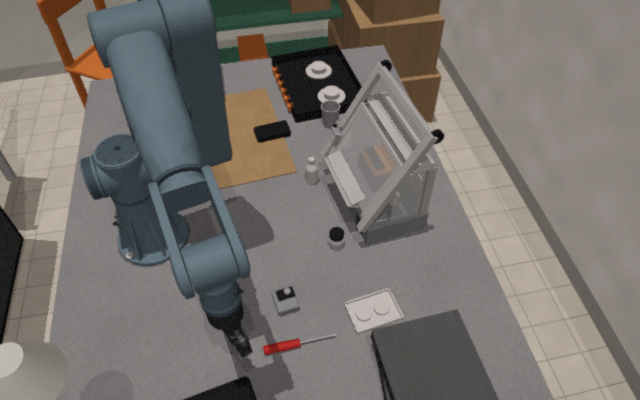

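The top view shows the hood at roughly (300,150), with the lip and cover strip from about (272,190) to (335,178), the spray at (268,213), the jar at (346,202) and a clip near (257,187). The side view shows the lip at about (345,178), the spray at (312,170) and the jar at (336,237). Next I'll zoom in on both.

```bash
python3 - <<'E'
from h import *
a=np.load("top0.npz");b=np.load("side0.npz")
A=cv2.resize(a["frame"][75:225,225:365],None,fx=4,fy=4,interpolation=cv2.INTER_CUBIC)
B=cv2.resize(b["frame"][100:250,300:400],None,fx=4,fy=4,interpolation=cv2.INTER_CUBIC)[:, :240+160]
A=A[:, :400] if 0 else cv2.resize(A,(400,429))
im=np.zeros((600,800,3),np.uint8); im[:429,:400]=A; im[:600,400:]=B
cv2.imwrite("pics/z0.png",im[...,::-1])
for n,c in(("t",a),("s",b)):
    W=pts(c); np.save(n+"W.npy",W)
W=np.load("tW.npy")
for u,v in [(272,190),(305,183),(335,178),(305,188),(305,178),(257,187),(268,210),(346,202),(285,160)]: print("t",u,v,W[v,u].round(3))
W=np.load("sW.npy")
for u,v in [(345,178),(312,160),(336,234),(330,155),(360,200),(362,215),(331,130)]: print("s",u,v,W[v,u].round(3))
E
```

```text
t 272 190 [0.614 0.125 0.073]
t 305 183 [0.614 0.005 0.14 ]
t 335 178 [ 0.628 -0.1    0.135]
t 305 188 [0.599 0.006 0.131]
t 305 178 [0.631 0.004 0.144]
t 257 187 [0.609 0.17  0.143]
t 268 210 [0.535 0.139 0.105]
t 346 202 [ 0.558 -0.138  0.059]
t 285 160 [0.676 0.065 0.214]
s 345 178 [ 0.62  -0.001  0.141]
s 312 160 [0.54  0.132 0.105]
s 336 234 [ 0.561 -0.151  0.064]
s 330 155 [0.595 0.105 0.143]
s 360 200 [ 0.644 -0.097  0.141]
s 362 215 [ 0.644 -0.131  0.111]
s 331 130 [0.656 0.377 0.   ]
```

View pics/z0.png

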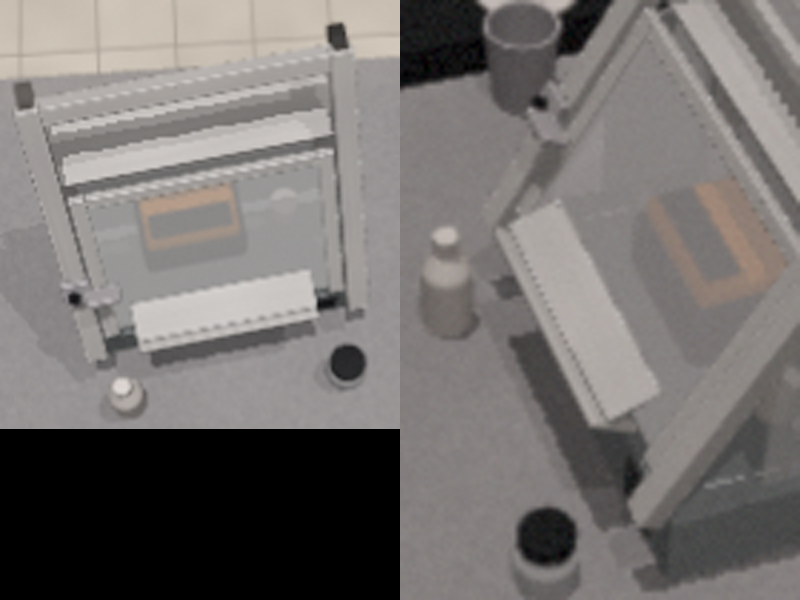

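The crops show the pointer blade in the top view at about (251–265,179), with its screw at (251,179). The lip's front edge runs from about (274,197) to (336,185). The side view shows the pointer at about (337,130).

```bash
cat > m.py <<'E'
from h import *
def frame(yaw):
    c,s=np.cos(yaw),np.sin(yaw)
    R=np.array([[c,-s,0],[s,c,0],[0,0,1]])
    S=np.array([[.866,0,.5],[0,1,0],[-.5,0,.866]])  # cols x,y,z of lip axes in hood
    return R@S
E
python3 - <<'E'
from m import *
a=np.load("top0.npz");b=np.load("side0.npz");tW=np.load("tW.npy");sW=np.load("sW.npy")
# rails tops & cover strip: yaw from cover strip bright pixels
for n,c,W,(u0,u1,v0,v1) in(("t",a,tW,(268,342,165,200)),("s",b,sW,(320,370,145,210))):
    f=c["frame"].astype(int); m=np.zeros(f.shape[:2],bool)
    m[v0:v1,u0:u1]=(f[v0:v1,u0:u1].min(-1)>165)
    m=cv2.morphologyEx(m.astype(np.uint8),cv2.MORPH_OPEN,np.ones((3,3)))
    k,l,st,ce=cv2.connectedComponentsWithStats(m); i=1+st[1:,4].argmax(); m=l==i
    P=W[m]; P=P[np.isfinite(P).all(1)]
    ctr=np.median(P,0); P=P[(abs(P-ctr)[:,2]<.04)]
    d=np.linalg.svd(P-P.mean(0))[2]
    print(n,st[i],len(P),P.mean(0).round(4),d.round(3).tolist())
    (cx,cy),wh,an=cv2.minAreaRect(np.argwhere(m)[:,::-1].astype(np.float32)); 
    d0=d[0]*np.sign(d[0][1]); yaw=np.arctan2(-d0[0],d0[1]); print("yaw deg",np.degrees(yaw))
    F=frame(yaw); Q=P@F
    print("slope-frame pct", np.percentile(Q,[1,50,99],axis=0).round(4).tolist())
for n,W,(u,v) in(("t",tW,(258,179)),("s",sW,(337,130))):
    print(n);
    for dv in(-3,0,3): print([ (W[v+dv,u+du].round(3)).tolist() for du in(-6,-3,0,3,6)])
E
```

```text
t [ 272  169   63   28 1008] 1004 [0.6178 0.0095 0.1381] [[-0.14, 0.99, 0.001], [-0.938, -0.132, -0.322], [-0.319, -0.046, 0.947]]
yaw deg 8.023900387793523
slope-frame pct [[0.4383, -0.1823, 0.4019], [0.462, -0.0767, 0.4266], [0.484, 0.0297, 0.4468]]
s [337 163  19  24 253] 251 [0.624  0.0059 0.1412] [[-0.029, 0.999, 0.028], [0.942, 0.018, 0.335], [0.334, 0.036, -0.942]]
yaw deg 1.6888082593563885
slope-frame pct [[0.453, -0.0512, 0.4169], [0.4703, -0.0128, 0.4347], [0.4857, 0.0356, 0.4509]]
t
[[0.632, 0.178, 0.2], [0.632, 0.168, 0.199], [0.63, 0.158, 0.201], [0.631, 0.148, 0.196], [0.629, 0.138, 0.202]]
[[0.62, 0.177, 0.205], [0.62, 0.168, 0.202], [0.619, 0.158, 0.205], [0.619, 0.148, 0.202], [0.617, 0.137, 0.208]]
[[0.622, 0.183, 0.164], [0.622, 0.174, 0.16], [0.608, 0.158, 0.207], [0.624, 0.155, 0.149], [0.624, 0.144, 0.149]]
s
[[0.659, 0.389, 0.005], [0.622, 0.175, 0.198], [0.631, 0.171, 0.199], [0.64, 0.166, 0.202], [0.651, 0.171, 0.196]]
[[0.656, 0.377, 0.0], [0.616, 0.146, 0.211], [0.627, 0.154, 0.202], [0.64, 0.167, 0.188], [0.65, 0.165, 0.188]]
[[0.653, 0.361, 0.0], [0.614, 0.139, 0.205], [0.623, 0.134, 0.208], [0.635, 0.142, 0.198], [0.648, 0.154, 0.186]]
```

```bash
python3 -m jog '[[[-2.6,-0.5,2.4],[0,0,0],0],[[-2.6,-0.5,2.4],[0,0,0],0],[[-2.6,-0.5,2.4],[0,0,0],0],[[-2.6,-0.3,2.4],[0,0,0],0],[[-2.6,-0.3,2.4],[0,0,0],0],[[-2.6,-0.3,2.4],[0,0,0],0],[[-2.6,-0.3,2.4],[0,0,0],0],[[-2.6,-0.3,2.4],[0,0,0],0],[[-2.6,-0.3,2.4],[0,0,0],0],[[-2.6,-0.3,2.4],[0,0,0],0],[[-2.6,-0.3,2.4],[0,0,0],0],[[-2.6,-0.3,2.4],[0,0,0],0]]'
cat > go.py <<'E'
import sys
from m import *
from scipy.spatial.transform import Rotation as Ro
# usage: go.py lx lz tilt [y]: TCP target in lip frame (mm from lip_edge, front-bottom), tool pitch deg below level
EDGE=np.array([.581,.005,.122]); YAW=np.radians(8)
def rep(lx,ly,lz,tilt):
    o=ctrl.get_obs(); q=o["eef_rot"]; R=Ro.from_quat([q[1],q[2],q[3],q[0]])
    F=frame(YAW); p=EDGE+F@np.array([lx,ly,lz])/1000
    t=np.radians(tilt); c,s=np.cos(YAW),np.sin(YAW)
    y=np.array([np.cos(t)*c,np.cos(t)*s,-np.sin(t)]); x=np.array([s,-c,0]); T=np.stack([x,y,np.cross(x,y)],1)
    print("tgt",p.round(4),"pos",o["eef_pos"].round(4),"in lip mm",((o["eef_pos"]-EDGE)@F*1000).round(1))
    d=p-o["eef_pos"]
    print("shift cm now-frame",(R.inv().apply(d)*100).round(2),"tgt-frame",(T.T@d*100).round(2))
    print("turn",(R.inv()*Ro.from_matrix(T)).as_rotvec().round(3),"tool y",R.as_matrix()[:,1].round(3),"z",R.as_matrix()[:,2].round(3))
    print("q",o["q"].round(2),"F",o["wrist_force"].round(1),"t",round(o["time_s"],2),"op",round(o["opening"],2))
if __name__=="__main__": rep(*map(float,sys.argv[1:5]))
E
python3 go.py -60 0 0 48
```

```text
time_s: 1.1
eef_pos: [0.3723, -0.102, 0.2484]
eef_rot: [0.596, -0.592, 0.387, -0.381]
wrist_force: [0.6, -1.1, -0.9]
opening: 0.003
tgt [ 0.5295 -0.0022  0.152 ] pos [ 0.3723 -0.102   0.2484] in lip mm [-255.   -76.9   -1.3]
shift cm now-frame [-2.54  9.67 18.43] tgt-frame [-7.69 18.51  6.15]
turn [ 0.729  0.267 -0.114] tool y [-0.004  0.01  -1.   ] z [0.912 0.411 0.   ]
q [-0.58 -0.3   1.99  0.01  1.47  0.56] F [ 0.6 -1.1 -0.9] t 1.1 op 0.0
```

```bash
python3 -m jog '[[[-0.7,0,3.3],[0,0.06,0],0],[[-0.7,0,3.3],[0,0.06,0],0],[[-0.5,0,3.3],[0,0.06,0],0],[[-0.5,0,3.3],[0,0.06,0],0],[[-0.3,0,2],[0,0.06,0],0],[[0,0,0],[0.1,0,0],0],[[0,0,0],[0.1,0,0],0],[[0,0,0],[0.1,0,0],0],[[0,0,0],[0.1,0,0],0],[[0,0,0],[0.1,0,0],0],[[0,0,0],[0.1,0,0],0],[[0,0,0],[0.1,0,0],0]]'
python3 go.py -60 0 -60 48
```

```text
time_s: 2.1
eef_pos: [0.5177, -0.0148, 0.2404]
eef_rot: [0.682, -0.308, 0.281, -0.601]
wrist_force: [-0.6, 0.7, -0.7]
opening: -0.003
tgt [ 0.4998 -0.0064  0.1   ] pos [ 0.5177 -0.0148  0.2404] in lip mm [-115.9  -10.8   69.8]
shift cm now-frame [ -0.86   9.55 -10.43] tgt-frame [ -1.08   9.33 -10.62]
turn [ 0.022 -0.023  0.002] tool y [ 0.647  0.089 -0.758] z [0.753 0.082 0.653]
q [-0.55 -0.48  2.29  0.59  0.84  0.61] F [-0.6  0.7 -0.7] t 2.1 op -0.0
```

```bash
python3 -m jog '[[[-0.2,1.9,-2.1],[0,0,0],0],[[-0.2,1.9,-2.1],[0,0,0],0],[[-0.2,1.9,-2.1],[0,0,0],0],[[-0.2,1.9,-2.1],[0,0,0],0],[[-0.1,1.9,-2.1],[0,0,0],0],[[0,0.3,-0.3],[0,0,0],0]]'
python3 go.py 23 0 -27 48
python3 - <<'E'
from m import *
W={}
for n in("top","side"):
    c=grab(n); np.savez(f"{n}1.npz",**c); np.save(n[0]+"W1.npy",pts(c))
a=np.load("top1.npz")["frame"][140:230,235:365];b=np.load("side1.npz")["frame"][110:260,270:400]
A=cv2.resize(a,(520,360),interpolation=cv2.INTER_CUBIC)
B=cv2.resize(b,(260*2//2,300),interpolation=cv2.INTER_CUBIC)
im=np.zeros((360,780,3),np.uint8); im[:,:520]=A; im[:300,520:]=B
cv2.imwrite("pics/z1.png",im[...,::-1])
E
```

```text
time_s: 2.6
eef_pos: [0.4951, -0.0077, 0.0913]
eef_rot: [0.68, -0.306, 0.276, -0.606]
wrist_force: [-1.0, 0.7, 0.7]
opening: 0.003
tgt [0.5874 0.0059 0.0871] pos [ 0.4951 -0.0077  0.0913] in lip mm [-59.9  -0.6 -70. ]
shift cm now-frame [-0.31  6.47  6.72] tgt-frame [-0.06  6.56  6.65]
turn [ 0.012 -0.023  0.014] tool y [ 0.655  0.078 -0.751] z [0.747 0.082 0.66 ]
q [-0.57 -0.21  2.48  1.03  0.51  0.05] F [-1.   0.7  0.7] t 2.6 op 0.0
```

View pics/z1.png

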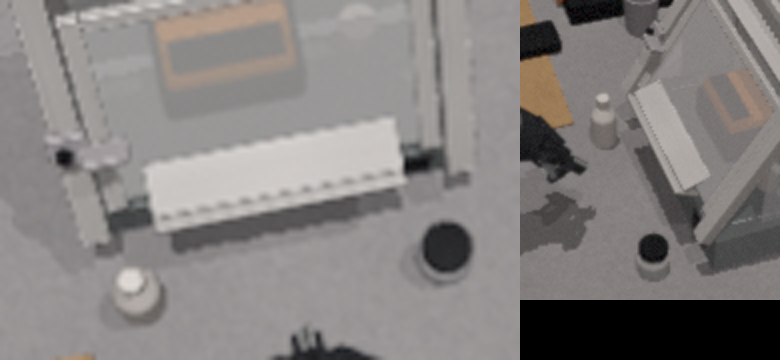

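The picture shows the shut fingers at top-view pixel ≈(313,223), clear of the jar and spray and centred in front of the lip. I'll slide under the lip and measure the lip and pointer from these pictures.

```bash
python3 -m jog '[[[0,1.6,1.7],[0,-0.01,0],0],[[0,1.6,1.7],[0,-0.01,0],0],[[0,1.6,1.7],[0,0,0],0],[[0,1.4,1.4],[0,0,0],0]]'
python3 go.py 23 0 -27 48
python3 - <<'E'
from m import *
F=frame(np.radians(8))
W=np.load("tW1.npy")@F*1000
# lip profile: bin by y=left end portion, show x,z along columns (avg of several along lip edge direction)
print("lip profile (v offset from edge line): x z")
us=np.arange(278,333)
for dv in range(-14,5):
    vs=np.round(196.0+(us-274)*(-11.5/62)+dv).astype(int)
    p=W[vs,us]; print(dv,np.nanmedian(p,0).round(1),np.nanstd(p[:,2]).round(1))
print("blade")
for v in range(172,186):
    print(v,[tuple(W[v,u].round(0).astype(int)) for u in range(256,271,2)])
E
```

```text
time_s: 3.03
eef_pos: [0.5897, 0.0016, 0.0944]
eef_rot: [0.683, -0.31, 0.266, -0.606]
wrist_force: [-0.6, -0.0, 0.9]
opening: 0.005
tgt [0.5874 0.0059 0.0871] pos [0.5897 0.0016 0.0944] in lip mm [ 20.8  -4.6 -19.8]
shift cm now-frame [-0.47  0.42 -0.62] tgt-frame [-0.46  0.43 -0.62]
turn [ 0.004 -0.003  0.018] tool y [ 0.662  0.074 -0.746] z [0.739 0.101 0.666]
q [-0.39  0.04  2.25  1.07  0.38  0.12] F [-0.6 -0.   0.9] t 3.03 op 0.0
lip profile (v offset from edge line): x z
-14 [474.6 -85.8 441.1] 2.0
-13 [472.2 -86.7 438.6] 2.6
-12 [469.7 -84.3 436.3] 2.3
-11 [467.8 -83.6 432.9] 2.0
-10 [464.6 -84.6 431.5] 2.4
-9 [463.4 -82.5 428.3] 2.5
-8 [461.4 -81.7 425.8] 2.7
-7 [458.8 -81.2 423.4] 2.6
-6 [456.6 -80.4 420.7] 2.2
-5 [454.2 -79.7 417.3] 2.6
-4 [452.4 -79.  415.1] 2.3
-3 [450.2 -78.4 412.3] 2.3
-2 [450.6 -78.  407.3] 3.4
-1 [446.5 -77.1 406.2] 2.4
0 [442.9 -76.6 405.6] 2.5
1 [439.5 -75.8 404.9] 2.6
2 [441.3 -75.1 398.5] 47.6
3 [527.5 -77.2 303.9] 2.7
4 [524.4 -76.4 301.7] 3.1
blade
172 [(np.int64(479), np.int64(73), np.int64(499)), (np.int64(480), np.int64(67), np.int64(496)), (n
[... 4422 characters left out ...]
52)), (np.int64(474), np.int64(77), np.int64(448)), (np.int64(477), np.int64(71), np.int64(443)), (np.int64(480), np.int64(65), np.int64(439)), (np.int64(479), np.int64(58), np.int64(437)), (np.int64(485), np.int64(52), np.int64(430)), (np.int64(482), np.int64(45), np.int64(431)), (np.int64(478), np.int64(38), np.int64(433))]
185 [(np.int64(468), np.int64(84), np.int64(450)), (np.int64(471), np.int64(78), np.int64(446)), (np.int64(474), np.int64(72), np.int64(441)), (np.int64(475), np.int64(65), np.int64(439)), (np.int64(480), np.int64(59), np.int64(432)), (np.int64(481), np.int64(52), np.int64(429)), (np.int64(489), np.int64(46), np.int64(420)), (np.int64(484), np.int64(39), np.int64(423))]
```

Lip top face at slope z ≈ 405.6 mm and blade top face at ≈ 495 mm, so about 89 mm to go. I'll insert a bit deeper and start pushing gently.

```bash
python3 -m jog '[[[-0.2,0.8,0],[0,0,0.01],0],[[0,-0.16,0.48],[0,0,0],0],[[0,-0.16,0.48],[0,0,0],0],[[0,-0.16,0.48],[0,0,0],0],[[0,-0.16,0.48],[0,0,0],0]]'
python3 go.py 28 0 70 48
python3 -m jog '[[[0,-0.16,0.48],[0,0,0],0],[[0,-0.16,0.48],[0,0,0],0],[[0,-0.16,0.48],[0,0,0],0],[[0,-0.16,0.48],[0,0,0],0],[[0,-0.16,0.48],[0,0,0],0],[[0,-0.16,0.48],[0,0,0],0]]'
python3 go.py 28 0 70 48
```

```text
time_s: 3.45
eef_pos: [0.6107, 0.0059, 0.1103]
eef_rot: [0.687, -0.309, 0.265, -0.602]
wrist_force: [-1.1, -0.8, -4.9]
opening: 0.001
tgt [0.6397 0.0132 0.1686] pos [0.6107 0.0059 0.1103] in lip mm [31.4 -3.2  4.7]
shift cm now-frame [-0.29 -2.35  6.11] tgt-frame [-0.32 -2.34  6.11]
turn [0.001 0.002 0.008] tool y [ 0.663  0.085 -0.743] z [0.736 0.105 0.669]
q [-0.37  0.04  2.2   0.98  0.39  0.23] F [-1.1 -0.8 -4.9] t 3.45 op 0.0
time_s: 3.95
eef_pos: [0.6242, 0.0089, 0.1388]
eef_rot: [0.687, -0.311, 0.266, -0.6]
wrist_force: [-1.0, -1.5, -4.7]
opening: -0.001
tgt [0.6397 0.0132 0.1686] pos [0.6242 0.0089 0.1388] in lip mm [29.1 -2.2 36.2]
shift cm now-frame [-0.2  -1.16  3.18] tgt-frame [-0.22 -1.14  3.18]
turn [0.005 0.004 0.006] tool y [ 0.66   0.086 -0.746] z [0.739 0.108 0.665]
q [-0.35  0.01  2.16  0.82  0.43  0.42] F [-1.  -1.5 -4.7] t 3.95 op -0.0
```

```bash
cat > meas.py <<'E'
from m import *
F=frame(np.radians(8)); R={}
W=[]
for k in range(3):
    c=grab("top"); w=pts(c)@F*1000; W.append(w)
save(c,"pics/last_top.png"); np.savez("last_top.npz",**c)
Q=np.concatenate([w[150:215,225:345].reshape(-1,3) for w in W])
x,y,z=Q.T
bl=(abs(x-447)<8)&(y>46)&(y<66)&(z>470)&(z<520); zb=np.median(z[bl])
print("blade z",zb.round(1),bl.sum(),"blade front x",np.percentile(x[bl],3).round(1))
for a,b in((10,32),(-30,10),(-184,-140)):
    s=(x>441)&(x<448)&(y>a)&(y<b)&(z>395)&(z<520)
    print("lip y",a,b,"z",np.median(z[s]).round(1),"n",s.sum(),"sd",z[s].std().round(1),"gap to blade",(zb-np.median(z[s])).round(1))
E
python3 meas.py
```

```text
blade z 493.7 79 blade front x 439.4
lip y 10 32 z 456.5 n 38 sd 4.9 gap to blade 37.2
lip y -30 10 z 456.0 n 71 sd 5.1 gap to blade 37.7
lip y -184 -140 z 456.3 n 85 sd 4.6 gap to blade 37.4
```

```bash
python3 -m jog '[[[0,-0.15,0.48],[0,0,0],0],[[0,-0.15,0.48],[0,0,0],0],[[0,-0.15,0.48],[0,0,0],0],[[0,-0.15,0.48],[0,0,0],0],[[0,-0.12,0.4],[0,0,0],0],[[0,-0.07,0.2],[0,0,0],0],[[0,0,0],[0,0,0],0]]'
python3 go.py 28 0 70 48; python3 meas.py
python3 - <<'E'
from m import *
c=grab("side"); np.savez("last_side.npz",**c)
a=np.load("last_top.npz")["frame"][145:205,240:300];b=c["frame"][110:170,310:370]
im=np.hstack([cv2.resize(i,(400,400),interpolation=cv2.INTER_CUBIC) for i in(a,b)])
cv2.imwrite("pics/z2.png",im[...,::-1])
E
```

```text
time_s: 4.68
eef_pos: [0.6379, 0.011, 0.163]
eef_rot: [0.687, -0.311, 0.266, -0.6]
wrist_force: [-2.9, -1.5, -3.2]
opening: 0.003
tgt [0.6397 0.0132 0.1686] pos [0.6379 0.011  0.163 ] in lip mm [29.  -2.  64.1]
shift cm now-frame [-0.2  -0.28  0.53] tgt-frame [-0.2  -0.28  0.53]
turn [0.007 0.004 0.006] tool y [ 0.659  0.086 -0.747] z [0.74  0.108 0.664]
q [-0.33 -0.01  2.11  0.71  0.47  0.55] F [-2.9 -1.5 -3.2] t 4.68 op 0.0
blade z 493.7 68 blade front x 439.1
lip y 10 32 z 483.1 n 44 sd 4.9 gap to blade 10.6
lip y -30 10 z 482.6 n 84 sd 4.3 gap to blade 11.0
lip y -184 -140 z 482.1 n 90 sd 4.1 gap to blade 11.5
```

View pics/z2.png

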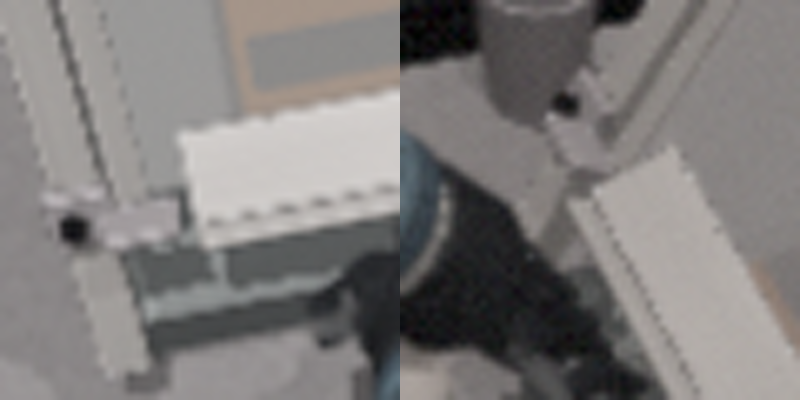

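The picture shows the lip's left end at about (205,240) in the left pane, still just below the pointer blade at (110–185,220–245). The gap is about 11 mm by depth, which agrees with tool travel.

```bash
python3 -m jog '[[[0,-0.1,0.35],[0,0,0],0],[[0,-0.1,0.35],[0,0,0],0],[[0,-0.07,0.2],[0,0,0],0],[[0,0,0],[0,0,0],0]]'
python3 go.py 28 0 75 48; python3 meas.py
cat > fine.py <<'E'
from m import *
F=frame(np.radians(8)); A=[];B=[];L=[]
for k in range(6):
    for n in("top","side"):
        Q=(pts(grab(n))@F*1000).reshape(-1,3); x,y,z=Q.T
        s=Q[(x>425)&(x<462)&(y>-190)&(y<70)&(z>460)&(z<530)]; A.append((n,s))
for n in("top","side"):
    Q=np.concatenate([s for m,s in A if m==n]); x,y,z=Q.T
    print(n)
    for lo in range(434,456,2):
        w=(x>=lo)&(x<lo+2); l=w&(y>-15)&(y<32); b=w&(y>44)&(y<64)
        print(lo,"lip",l.sum(),np.median(z[l]).round(1) if l.any() else "","blade",b.sum(),np.median(z[b]).round(1) if b.any() else "")
E
python3 fine.py
```

```text
time_s: 5.22
eef_pos: [0.6419, 0.0116, 0.17]
eef_rot: [0.687, -0.312, 0.268, -0.6]
wrist_force: [-2.6, -1.1, -1.8]
opening: -0.001
tgt [0.6421 0.0136 0.173 ] pos [0.6419 0.0116 0.17  ] in lip mm [29.  -2.  72.2]
shift cm now-frame [-0.2  -0.19  0.23] tgt-frame [-0.2  -0.18  0.23]
turn [0.009 0.003 0.006] tool y [ 0.657  0.086 -0.749] z [0.741 0.107 0.662]
q [-0.33 -0.01  2.09  0.68  0.48  0.59] F [-2.6 -1.1 -1.8] t 5.22 op -0.0
blade z 494.4 65 blade front x 439.7
lip y 10 32 z 490.9 n 47 sd 5.0 gap to blade 3.5
lip y -30 10 z 490.2 n 87 sd 5.4 gap to blade 4.1
lip y -184 -140 z 490.8 n 77 sd 4.2 gap to blade 3.6
top
434 lip 13 490.2 blade 5 495.7
436 lip 35 489.1 blade 20 494.1
438 lip 51 489.7 blade 26 491.9
440 lip 55 488.0 blade 21 493.1
442 lip 56 489.5 blade 21 493.7
444 lip 35 491.0 blade 15 494.6
446 lip 59 493.4 blade 13 494.7
448 lip 83 494.6 blade 17 494.9
450 lip 107 496.9 blade 10 493.7
452 lip 89 499.1 blade 15 494.3
454 lip 72 501.6 blade 14 493.8
side
434 lip 2 493.6 blade 4 497.2
436 lip 16 492.1 blade 12 494.4
438 lip 28 491.1 blade 17 495.6
440 lip 53 489.9 blade 16 492.9
442 lip 43 490.6 blade 18 495.9
444 lip 34 492.4 blade 12 496.3
446 lip 27 494.1 blade 15 495.8
448 lip 58 497.0 blade 14 496.4
450 lip 87 498.9 blade 10 496.5
452 lip 81 499.6 blade 9 496.4
454 lip 64 502.5 blade 7 497.6
```

```bash
python3 -m jog '[[[0,-0.07,0.22],[0,0,0],0],[[0,-0.05,0.15],[0,0,0],0],[[0,0,0],[0,0,0],0]]'
python3 go.py 28 0 75 48; python3 fine.py
python3 - <<'E'
from m import *
F=frame(np.radians(8))
ims=[]
for n in("top","side"):
    fr=[];
    for k in range(6): c=grab(n); fr.append(c["frame"].astype(float))
    f=np.mean(fr,0)
    # rectify in slope frame plane x=439: y from 80 to 0, z 520..460 at 0.2mm
    ys=np.arange(85,-15,-.25); zs=np.arange(515,465,-.25)
    Y,Z=np.meshgrid(ys,zs); P=np.stack([np.full_like(Y,439.5),Y,Z],-1)/1000@F.T
    rv=cv2.Rodrigues(c["R"])[0]
    uv=cv2.projectPoints(P.reshape(-1,1,3),rv,c["t"],c["K"],np.array([c["k1"],0,0,0.]))[0].reshape(*Y.shape,2).astype(np.float32)
    ims.append(cv2.resize(cv2.remap(f.astype(np.float32),uv[...,0],uv[...,1],cv2.INTER_CUBIC),(780,390)).clip(0,255))
    g=cv2.remap(f.mean(-1).astype(np.float32),uv[...,0],uv[...,1],cv2.INTER_CUBIC)
    for nm,(a,b) in {"blade":(47,66),"lip":(2,28)}.items():
        p=g[:,(ys>a)&(ys<b)].mean(1); print(n,nm,"z:gray",[(float(zs[i]),int(p[i])) for i in range(40,180,4)])
cv2.imwrite("pics/z3.png",np.vstack([ims[0][:300],ims[1][:300]])[...,::-1])
E
```

```text
time_s: 6.22
eef_pos: [0.6428, 0.0117, 0.1718]
eef_rot: [0.686, -0.313, 0.269, -0.599]
wrist_force: [-0.9, -0.7, -0.1]
opening: -0.001
tgt [0.6421 0.0136 0.173 ] pos [0.6428 0.0117 0.1718] in lip mm [28.9 -1.9 74.2]
shift cm now-frame [-0.19 -0.12  0.05] tgt-frame [-0.19 -0.12  0.05]
turn [0.012 0.002 0.006] tool y [ 0.655  0.086 -0.751] z [0.743 0.107 0.66 ]
q [-0.33 -0.01  2.09  0.67  0.49  0.6 ] F [-0.9 -0.7 -0.1] t 6.22 op -0.0
top
434 lip 7 493.3 blade 2 492.5
436 lip 38 492.9 blade 14 494.2
438 lip 42 490.4 blade 22 491.2
440 lip 62 491.2 blade 27 493.1
442 lip 50 491.6 blade 22 492.9
444 lip 47 493.4 blade 11 494.4
446 lip 70 493.9 blade 13 493.7
448 lip 77 497.9 blade 20 494.5
450 lip 92 499.8 blade 15 493.7
452 lip 97 501.4 blade 14 493.5
454 lip 89 504.4 blade 15 494.9
side
434 lip 2 496.3 blade 1 500.6
436 lip 19 493.2 blade 5 496.2
438 lip 43 493.5 blade 24 494.5
440 lip 54 492.0 blade 24 495.0
442 lip 34 493.9 blade 15 494.1
444 lip 30 495.6 blade 8 497.0
446 lip 43 495.7 blade 16 497.2
448 lip 56 498.3 blade 5 496.6
450 lip 75 501.6 blade 10 498.3
452 lip 76 502.9 blade
[... 1461 characters left out ...]
128), (475.0, 128), (474.0, 127), (473.0, 127), (472.0, 127), (471.0, 126)]
side lip z:gray [(505.0, 123), (504.0, 125), (503.0, 129), (502.0, 135), (501.0, 140), (500.0, 145), (499.0, 150), (498.0, 154), (497.0, 157), (496.0, 158), (495.0, 156), (494.0, 151), (493.0, 144), (492.0, 134), (491.0, 125), (490.0, 116), (489.0, 109), (488.0, 105), (487.0, 103), (486.0, 103), (485.0, 104), (484.0, 104), (483.0, 105), (482.0, 105), (481.0, 105), (480.0, 104), (479.0, 104), (478.0, 104), (477.0, 104), (476.0, 104), (475.0, 104), (474.0, 104), (473.0, 102), (472.0, 100), (471.0, 96)][ WARN:0@12.253] global loadsave.cpp:1063 imwrite_ Unsupported depth image for selected encoder is fallbacked to CV_8U.
```

View pics/z3.png

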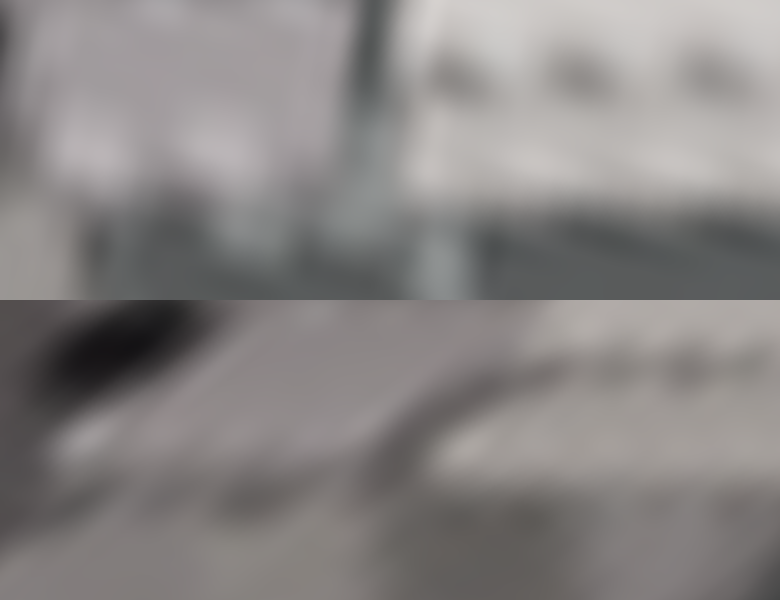

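The picture (a view squared to the lip's front plane) shows the blade's lower edge at row ≈185 and the lip's at ≈205. The lip is still low by about 2.2 mm, and both depth and edges agree on that.

```bash
python3 -m jog '[[[0,-0.07,0.22],[0,0,0],0],[[0,-0.05,0.16],[0,0,0],0],[[0,0,0],[0,0,0],0]]' | sed -n 2,4p
python3 go.py 28 0 76.4 48|head -1
cat > edge.py <<'E'
from m import *
F=frame(np.radians(8))
for n in("top","side"):
    f=0;D=[]
    for k in range(8):
        c=grab(n); f=f+c["frame"].astype(float)/8; D.append((pts(c)@F*1000).reshape(-1,3))
    ys=np.arange(85,-15,-.25); zs=np.arange(515,465,-.25)
    Y,Z=np.meshgrid(ys,zs); P=np.stack([np.full_like(Y,439.5),Y,Z],-1)/1000@F.T
    uv=cv2.projectPoints(P.reshape(-1,1,3),cv2.Rodrigues(c["R"])[0],c["t"],c["K"],np.array([c["k1"],0,0,0.]))[0].reshape(*Y.shape,2).astype(np.float32)
    g=cv2.remap(f.mean(-1).astype(np.float32),uv[...,0],uv[...,1],cv2.INTER_CUBIC)
    x,y,z=np.concatenate(D).T
    for nm,(a,b) in {"blade":(47,66),"lip":(2,30)}.items():
        p=g[:,(ys>a)&(ys<b)].mean(1); s=(zs<500)&(zs>486); d=np.diff(p)[s[1:]]  # falling going down
        zz=zs[1:][s[1:]]; w=np.clip(-d,0,None); w[w<.4*w.max()]=0
        m=(x>437)&(x<445)&(y>a)&(y<b)&(z>470)&(z<515)
        print(n,nm,"edge",(w@zz/w.sum()).round(2),"depth top",np.median(z[m]).round(2),"+-",(z[m].std()/m.sum()**.5).round(2))
E
python3 edge.py; python3 go.py 28 0 76.4 48|head -1
```

```text
eef_pos: [0.6442, 0.0121, 0.1743]
eef_rot: [0.686, -0.313, 0.269, -0.599]
wrist_force: [-0.8, -2.4, -2.1]
tgt [0.6428 0.0137 0.1742] pos [0.6442 0.0121 0.1743] in lip mm [28.9 -1.8 77. ]
top blade edge 490.88 depth top 493.15 +- 0.32
top lip edge 491.88 depth top 494.2 +- 0.3
side blade edge 493.84 depth top 494.78 +- 0.34
side lip edge 494.27 depth top 496.69 +- 0.24
tgt [0.6428 0.0137 0.1742] pos [0.6442 0.0121 0.1743] in lip mm [28.9 -1.8 77. ]
```

The lip is now level with the pointer to about 0.5–1 mm. I'll drop the fingers off the lip and withdraw.

```bash
python3 -m jog '[[[0,0.2,-0.6],[0,0,0],0],[[0,0.3,-1],[0,0,0],0],[[0,0.2,-0.8],[0,0,0],0],[[0,-1.5,-1.7],[0,0,0],0],[[0,-1.5,-1.7],[0,0,0],0],[[0,-1.5,-1.7],[0,0,0],0],[[0,-1.5,-1.7],[0,0,0],0],[[0,-1.5,-1.7],[0,0,0],0],[[0,-1,-1.1],[0,0,0],0],[[0,0,0],[0,0,0],0],[[0,0,0],[0,0,0],0]]'
python3 edge.py
python3 - <<'E'
from m import *
a=grab("top")["frame"][130:230,180:380];b=grab("side")["frame"][100:260,260:420]
im=np.hstack([np.vstack([cv2.resize(a,(400,200)),np.zeros((200,400,3),np.uint8)]),cv2.resize(b,(400,400))])
cv2.imwrite("pics/z4.png",im[...,::-1])
E
```

```text
time_s: 9.38
eef_pos: [0.5025, -0.0062, 0.155]
eef_rot: [0.688, -0.31, 0.264, -0.6]
wrist_force: [0.8, 0.5, 0.3]
opening: 0.002
top blade edge 490.96 depth top 492.38 +- 0.33
top lip edge 491.88 depth top 494.72 +- 0.26
side blade edge 493.79 depth top 494.69 +- 0.33
side lip edge 494.26 depth top 496.22 +- 0.26
```

View pics/z4.png

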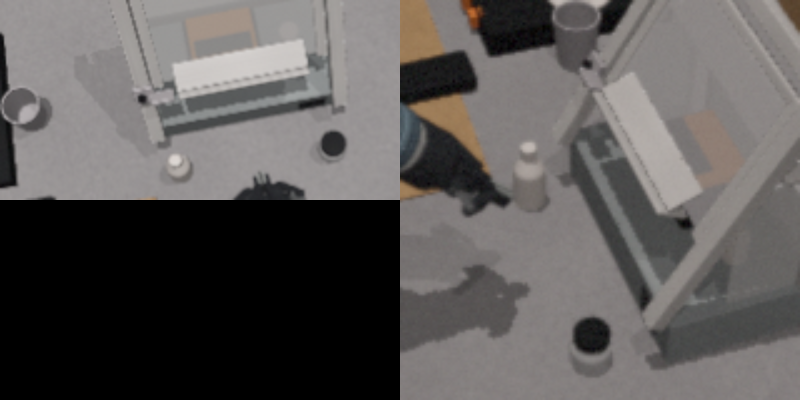

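The picture shows the hand clear, the spray and jar still standing where they were, and the lip in line with the pointer. Handing in.

```bash
python3 -c "
from bench import ctrl; print(ctrl.hand_in())"
```

```text
the job is handed in; nothing more can be done
None
```

The window is pushed up about 89 mm and its lip is in line with the pointer, as near as I could measure. I used shut fingers under the lip, with about 5 N at the wrist, then lowered the hand off and withdrew it. I handed the job in at about 10 s on the robot's clock.

**Alignment:** after the hand was clear, the image edges put the lip 0.5 mm (side camera) to 0.9 mm (top camera) above the pointer. The depth readings disagreed, at 1.5 mm (side) and 2.3 mm (top) above. I trusted the edges, because the depth samples also catch the sloping cover strip and so read high. I made no correction for the difference.

**Pointer and window:** the pointer showed no movement between measurements, and the window stayed put when the hand came away.

**Other items:** in the last picture the spray and jar look unmoved, by eye only. The hand never came near the other loose things, so I did not measure them.

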